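# Dry blank with the electrode tweezers

## Robot

A 6-joint arm with a two-finger parallel gripper is mounted at the origin on a cart in front of the work surface, level with it; the furniture and walls round the work are solid. World frame = base frame: x ahead of the robot, y to its left, z up, the work surface at z = 0. Lengths are in m, angles in rad, forces in N, time in s.
With the tool pointing down it reaches from about 0.4 to 0.825 m from the base axis. Payload 7 kg.
Tool frame: the origin (TCP) lies at the very end of the fingers, on their centre line; the grasp point (between the pads) lies 19 mm behind it; z points along the fingers, y is the direction in which the jaws open and shut (so a half turn about z gives the same grasp; the last joint's range is limited). The gripper opens to 85 mm and grips with 20 to 120 N. Pads are 22 mm wide; open, the fingers measure 114 mm over their backs; the gripper's body (76 mm by 85 mm) begins 54 mm behind the grasp point. The pads swing forward as they close: fully open they stand 13 mm farther back than shut.
Start: joints at [1.514, 0.359, 0.012, 0, -1.224, -0.288], TCP at [0.228, 0.635, 0.231] pointing down, gripper open.
Joint ranges: [-3.07, 3.07], [-1.43, 2.12], [-1.02, 1.25], [-3.03, 1.67], [-3.05, -0], [-3.03, 3.03]. Speed limits (rad/s): [2.39, 2.39, 3.01, 3.14, 3.14, 3.14].

## Interface

Orientations are given as [roll, pitch, yaw] about the fixed x, y, z axes, in that order (R = Rz(yaw) Ry(pitch) Rx(roll)).
In Python, from plant import readout, eyes, arm gives the robot as it stands.
- The arm moves only by the tool arm_command, never from a script. Its argument "moves" is one flat list of numbers, 4 for each row, row after row: the shift along the tool's x, y, z in cm, then the turn about the tool's z in rad. A call has 1 to 5 rows; each row is the pose to reach, as a shift and turn from the pose measured when the call began, along the tool's axes at that moment; what a row does not reach only later rows make up. A row lasts 1/8 s, in which the tool goes at most 62.5 mm and 10.7 degrees, less where a joint would pass 70% of its speed; a pose out of reach is approached as far as the arm can. A call with a gripper value outside its range is refused whole. "fingers" is the closure in counts, from 0 (fully open) to 255 (shut), set as the call begins (left out, the last holds). The fingers move at their own pace and stop on an object; "squeeze" is the grip in N (left out, the last holds). Time passes only in rows, so rows that repeat a pose let the fingers close. It gives the time, the measured TCP pose, the force and the opening at its end, in the units of the state.
- readout.read_state(): the state, without advancing time (a new reading comes with each control period).
- eyes.read_camera(name): name is "side" or "top" or "wrist"; returns the picture (480x640x3 uint8, red, green, blue); there is no depth.
- eyes.camera_model(name): a dict with "fx", "fy", "cx", "cy" (pixels), "k1" (the pictures are not rectified: a ray, as slopes to the right and down, at radius r is drawn at 1 + k1 r^2 times it, then the intrinsics apply), "cam_to_world" (4x4, takes a point from camera to world coordinates). Camera axes: x right, y down, z forward; pixel columns grow to the right and rows downward; lengths in m; the calibration is good to about 2 mm. A picture is of the moment at which its call begins: read the wrist's pose just before it. camera_model takes no time and is no camera call; for the wrist camera it gives the pose at the moment of the call.
- arm.job_done(): hands the job in, once; it reports no verdict.
The state is a dict: "clock": time; "joint_positions": joint angles; "qvel": joint speeds; "tau": joint torques, N m; "ee_pos": TCP position; "orientation": TCP orientation; "contact_force": force on the tool from outside, world axes, zero at the start; "torque": the same for the moment, N m; "width": opening from 0.0 (shut) to 1.0 (fully open).
Only numpy, scipy, OpenCV 4.12 (cv2) and the standard library are available. Lean on these libraries where they do the work, as an engineer would, in place of code of your own. Each camera call takes 0.05 s, during which the arm holds its last target.

## Task

Take the dry blank reading: lift the upturned funnel off the beaker and stand it on the free worktop on its wide rim, well aside from the beaker. Then lift the electrode tweezers off their rest by the two finger rests and, with both electrode plates hanging level inside the beaker, well below its rim and free of the glass, keep the legs squeezed so that the gap between the plates is at the long 12 mm mark. Hold that gap still for at least two seconds and finish like that, still holding the tweezers in the beaker; leave the beaker, the timer and the lone dropper bottle where they stand.

Things in the scene. Friction and masses are not known exactly. Their poses are not given: they have to be found in the camera images.
- probe: cordless electrode tweezers, 59 g, level on their rest: black head, two sprung steel legs. Origin midway between the finger rests (balance point), mid-height of the legs; +x along the legs to the plates, left leg at +y, z up. Head x -104 to -68 mm, 24 wide, 16 high. Legs 2.5 mm thick, 8 high (z -4 to 4), to x = 75 mm, there bent straight down to the plates
- jaw_left (a joint): left leg on an upright hinge at probe x -75, y +7 mm: 0 = free (sprung open), 0.107 rad = parallel to the tool axis, as at the 12 mm mark; at most 0.143 (plates nearly touch). Spring 6 N m/rad: about 9 N on each finger rest at the mark. Plate gap = 12 mm + 150 mm x (0.214 - jaw_left - jaw_right); 44 mm when free
- jaw_right (a joint): right leg, hinge at probe x -75, y -7 mm; values as for the left leg, growing as it is squeezed inwards
- finger_rest_left (a point): middle of the outer face of the left leg's ribbed finger rest, 22 mm long, 12 mm high. Over both rests: 38 mm when free (40.5 mm over their front edges), 22 mm at the 12 mm mark, where their faces are parallel; the plate gap changes about 2 mm for each mm here
- finger_rest_right (a point): the same on the right leg
- plate_left (a point): middle of the lower edge of the left plate's inner face; its distance from plate_right is the gap. Lies at probe x 75, z -42 mm. The plate is 14 mm long (along x), 2 mm thick, 18 mm high
- plate_right (a point): the same on the right plate
- scale_mark (a point): long black line for 12 mm on the scale tongue: an aluminium strip 8 mm wide at probe x = 55 mm, fixed to the left leg, lying across the right leg (top at z = 5 mm) and reaching about 30 mm past it; short lines every 4 mm of gap
- index (a point): index line on top of the right leg, on both sides of the tongue; it meets the long line when the plates are 12 mm apart
- rest: fixed rest of the tweezers: foot plate 160 x 74 mm, 10 high; saddle under the head, sides up to z 55 mm (lift straight up 20 mm or more); cross bar under the legs at x = 35 mm, ends turned up to z 59 mm at y +-33 mm. Origin on the worktop under the finger rests, axes as the tool's; tool axis 52 mm up. Open beside and below the finger rests down to the foot plate
- beaker: the beaker under the funnel: loose straight glass beaker, 54 mm outside, 44 mm clear inside, 72 mm high, floor 3 mm thick, 75 g; origin at the centre of its underside. The sprung-open plates are wider than its mouth: squeeze before lowering them. The worktop nearer the robot (x 0.40 to 0.47 m, y -0.35 to 0.05 m) is free of other things
- funnel: small cream plastic funnel, 30 g, standing upside down on the beaker as a dust cover: wide rim 65 mm across at its origin (centre of the rim plane, z up along the stem), cone up to z = 28 mm, stem 13 mm thick there tapering to 10 mm at its end at z = 68 mm. A 3 mm deep lip round the rim hangs over the beaker's rim, so lift it straight up
- bench_timer: small bench timer, 66 x 62 x 18 mm, loose, to be left alone; origin at the centre of its underside
- dropper: brown dropper bottle, 34 mm across, 102 mm high, standing alone behind the tweezers' rest, loose, to be left alone; origin at the centre of its underside
There are look-alikes about, which are no part of the job. Of the things like the funnel, leave any that is yellow; of the rest the smaller one is meant.

How it is judged:
By the outcome, as a careful person would: the job done as asked, in the order asked, and still so for the second after the job is handed in, while the arm keeps its last pose, push and grip.
It also fails if it takes over 54 s, if anything falls off the work surface, if the arm or the gripper's body presses on something with over 40 N, if the wrist force passes 120 N, or if a joint passes its speed limit or range.

## Working session

There is one attempt and no reset: what is moved stays moved. The work goes in short steps, Python scripts to look and compute and a tool call to move; the robot and the scene stay as the last step left them, time stands still between calls to the robot, and variables do not carry over. Pictures are saved under pics/ and viewed, and the job is handed in when it is done.

Besides the shell and the picture viewer there is one more tool, called as a command line: name --argument value ..., lists and objects as JSON in quotes. arm_command: Moves the arm, as the interface text tells. Its arguments: {"type":"object","properties":{"moves":{"type":"array","items":{"type":"number"}},"fingers":{"type":"number"},"squeeze":{"type":"number"}},"required":["moves"]}

```bash
mkdir -p pics; ls; cat > h.py <<'E'
import numpy as np, cv2
from plant import readout, eyes, arm
from scipy.spatial.transform import Rotation as R
def snap(n,f):
    im=eyes.read_camera(n); cv2.imwrite(f'pics/{f}.png',im[:,:,::-1]); np.save(f'pics/{f}.npy',im); 
    np.save(f'pics/{f}_T.npy',eyes.camera_model(n)['cam_to_world']); return im
def ray(n,u,v,T=None):
    m=eyes.camera_model(n); T=np.array(m['cam_to_world']) if T is None else T
    K=np.array([[m['fx'],0,m['cx']],[0,m['fy'],m['cy']],[0,0,1.]])
    p=cv2.undistortPoints(np.array([[[u,v]]],float),K,np.array([m['k1'],0,0,0,0.]))[0,0]
    d=T[:3,:3]@np.array([p[0],p[1],1]); return T[:3,3],d
def onz(n,u,v,z,T=None):
    o,d=ray(n,u,v,T); return o+d*(z-o[2])/d[2]
def proj(n,P,T=None):
    m=eyes.camera_model(n); T=np.array(m['cam_to_world']) if T is None else T
    c=T[:3,:3].T@(np.array(P)-T[:3,3]); a=c[:2]/c[2]; a=a*(1+m['k1']*(a@a))
    return np.array([m['fx']*a[0]+m['cx'],m['fy']*a[1]+m['cy']])
def tri(n1,p1,n2,p2):
    o1,d1=ray(n1,*p1);o2,d2=ray(n2,*p2)
    A=np.stack([d1,-d2],1);s=np.linalg.lstsq(A,o2-o1,rcond=None)[0]
    a=o1+d1*s[0];b=o2+d2*s[1];return (a+b)/2,np.linalg.norm(a-b)
def st():
    s=readout.read_state(); return s
def shift(P,yawturn=None):
    s=st(); Rm=R.from_euler('xyz',s['orientation']).as_matrix()
    return Rm.T@(np.array(P)-np.array(s['ee_pos']))*100
E
python3 - <<'E'
from h import *
for n in ('top','side','wrist'): snap(n,n+'0'); m=eyes.camera_model(n); print(n,m['fx'],m['k1'],np.round(m['cam_to_world'],3).tolist())
print(st())
E
```

```text
pics
top 595.7575371611362 -0.14921371604342717 [[0.017, -0.997, 0.075, 0.484], [-1.0, -0.018, -0.003, -0.026], [0.005, -0.074, -0.997, 1.229], [0.0, 0.0, 0.0, 1.0]]
side 482.33385211289476 -0.11996315391329156 [[-0.946, -0.151, 0.285, 0.325], [-0.322, 0.494, -0.807, 0.691], [-0.019, -0.856, -0.516, 0.53], [0.0, 0.0, 0.0, 1.0]]
wrist 405.5993791841615 -0.0669008505624566 [[-0.338, -0.905, -0.258, 0.294], [-0.941, 0.326, 0.091, 0.611], [0.002, 0.274, -0.962, 0.373], [0.0, 0.0, 0.0, 1.0]]
{'clock': 0.15, 'joint_positions': array([ 1.51406993e+00,  3.59205275e-01,  1.12513319e-02, -2.76726398e-04,
       -1.22410803e+00, -2.88111982e-01]), 'qvel': array([ 0.00085185, -0.00207349,  0.00218995,  0.00196332, -0.00029363,
       -0.00105976]), 'tau': array([-1.00241265e-03, -5.83877027e+01,  2.93653965e+01,  6.94056094e+00,
       -4.24509606e-03, -1.98890952e-06]), 'ee_pos': array([0.22806587, 0.63489845, 0.23057814]), 'orientation': array([ 3.14030525e+00, -1.10206958e-04, -3.44932504e-01]), 'contact_force': array([-0.04850968, -0.08427328,  0.30706235]), 'torque': array([-0.05523194, -0.00741036,  0.02972552]), 'width': 0.995415743988418}
```

View pics/top0.png

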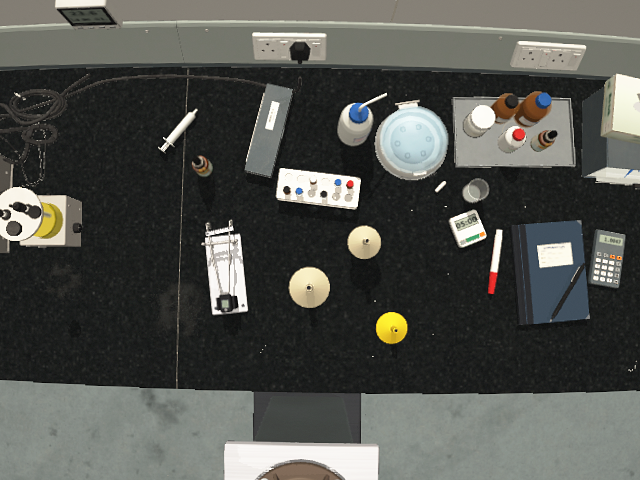

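View pics/side0.png

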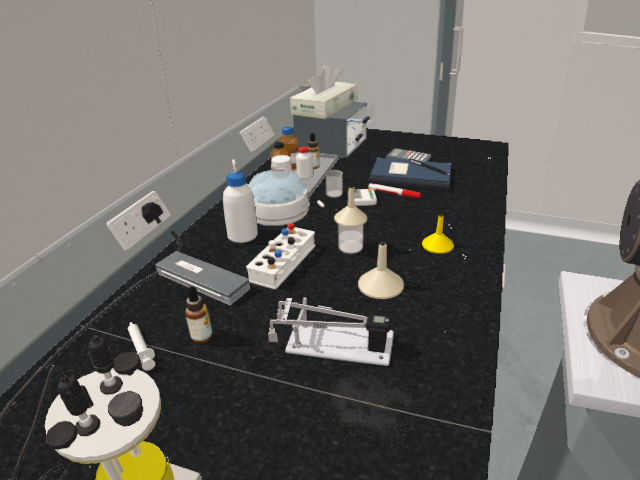

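View pics/wrist0.png

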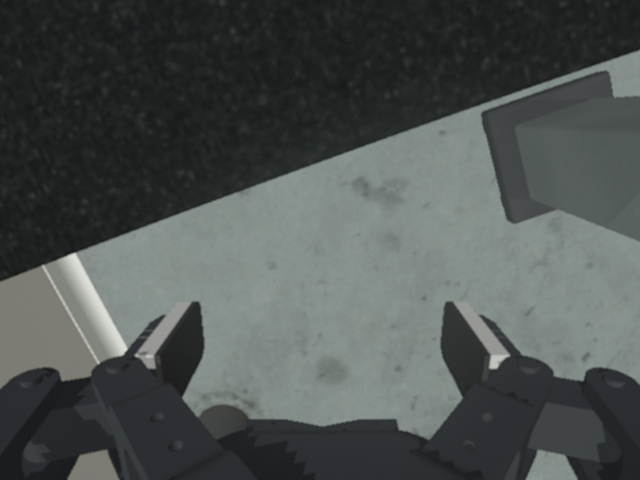

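```bash
python3 - <<'E'
from h import *
im=np.load('pics/top0.npy'); 
def up(im,x0,y0,x1,y1,s,f): cv2.imwrite(f'pics/{f}.png',cv2.resize(im[y0:y1,x0:x1,::-1],None,fx=s,fy=s,interpolation=cv2.INTER_CUBIC))
up(im,190,210,260,325,5,'c1')
up(im,280,210,420,350,5,'c2')
ims=np.load('pics/side0.npy')
up(ims,255,290,405,370,5,'c3')
up(ims,310,180,470,310,5,'c4')
for nm,u,v,z in [('funtip',365.5,240.5,.137),('big',309,288,.0),('yel',392,328,.0),('timer',467,229,.018),('headc',224,302,.055),('dropper',203,162,.1)]: print(nm,onz('top',u,v,z).round(4))
E
```

```text
funtip [ 0.563 -0.113  0.137]
big [ 0.4729 -0.0088  0.    ]
yel [ 0.3933 -0.181   0.    ]
timer [ 0.599  -0.3323  0.018 ]
headc [0.4426 0.1573 0.055 ]
dropper [0.7121 0.1992 0.1   ]
```

View pics/c1.png

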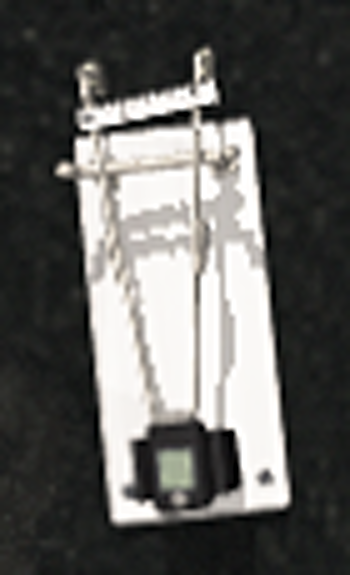

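View pics/c2.png

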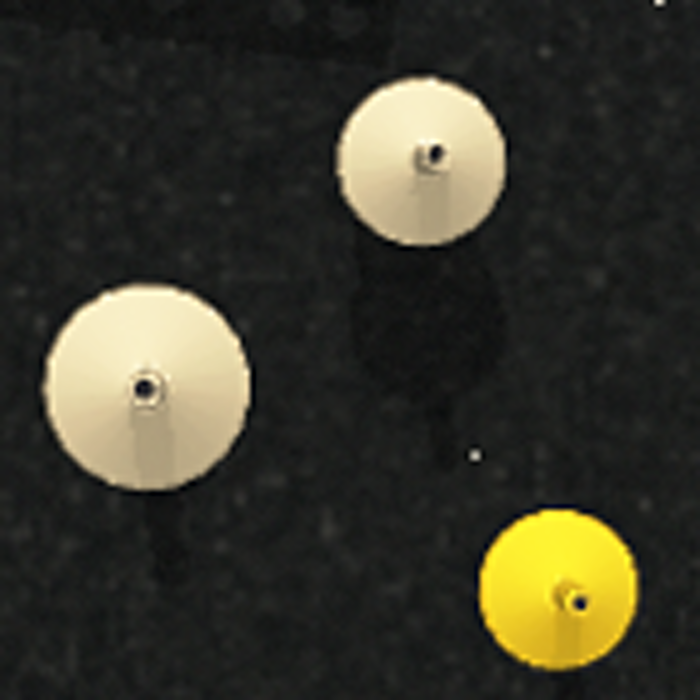

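View pics/c3.png

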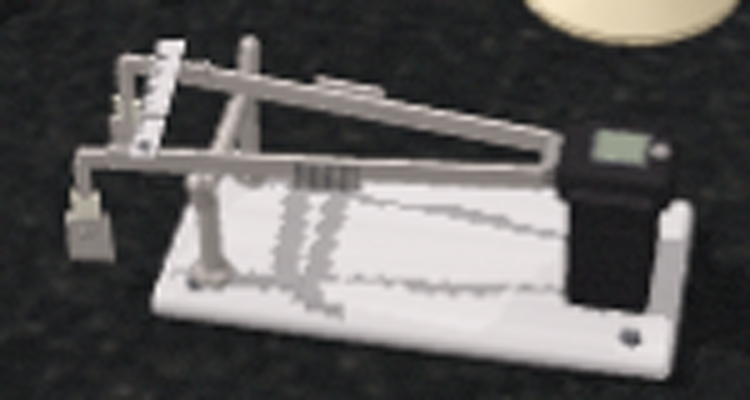

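View pics/c4.png

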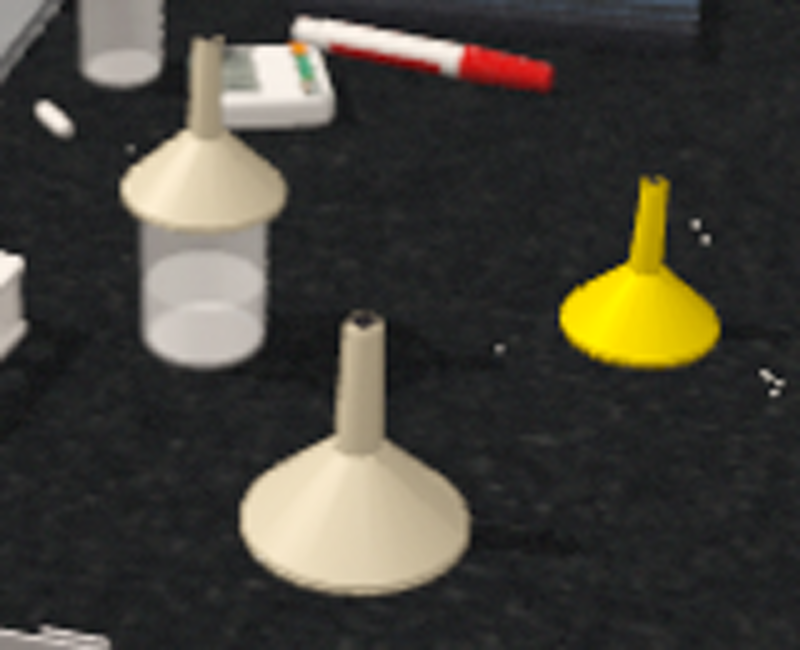

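```bash
python3 - <<'E'
from h import *
c=lambda x,y:(x/5+190-.4,y/5+210-.4)
for nm,p,z in [('TL',(75,138),.01),('TR',(250,118),.01),('BR',(290,505),.01),('BL',(115,525),.01),('head',(178,472),.06),('legL',(90,72),.056),('legR',(205,60),.056),('tongL',(80,115),.057),('tongR',(215,93),.057),('barL',(65,170),.059),('barR',(235,155),.059)]:
    print(nm,onz('top',*c(*p),z).round(4))
c2=lambda x,y:(x/5+280-.4,y/5+210-.4)
print('rim',onz('top',*c2(422,161),.069).round(4),onz('top',*c2(337,161),.069).round(4),onz('top',*c2(506,161),.069).round(4))
print('tip',onz('top',*c2(436,152),.137).round(4))
c4=lambda x,y:(x/5+310-.4,y/5+180-.4)
print('tri',tri('top',c2(436,152),'side',c4(206,40)))
print('beaker base side',onz('side',*c4(203,333),0.0).round(4), onz('side',*c4(203,215),0.069).round(4))
for p in [(493,291),(499,231)]: print('pen',onz('top',*p,.01).round(3))
print('bigtip',tri('top',c2(145,389),'side',c4(363,318)), 'yeltip',tri('top',c2(580,603),'side',c4(654,180)))
print(shift([.5,.1,.2]))
E
```

```text
TL [0.5731 0.2082 0.01  ]
TR [0.5826 0.1359 0.01  ]
BR [0.4245 0.1155 0.01  ]
BL [0.4147 0.1872 0.01  ]
head [0.4389 0.1541 0.06  ]
legL [0.5961 0.1942 0.056 ]
legR [0.6017 0.1483 0.056 ]
tongL [0.5788 0.1975 0.057 ]
tongR [0.5885 0.1438 0.057 ]
barL [0.5568 0.2024 0.059 ]
barR [0.5639 0.1349 0.059 ]
rim [ 0.5653 -0.1155  0.069 ] [ 0.5647 -0.0823  0.069 ] [ 0.5659 -0.1484  0.069 ]
tip [ 0.5639 -0.1154  0.137 ]
tri (array([ 0.56365599, -0.1154316 ,  0.13725819]), np.float64(0.0005072000966953679))
beaker base side [ 0.5664 -0.1228  0.    ] [ 0.56   -0.1005  0.069 ]
pen [ 0.472 -0.39   0.01 ]
pen [ 0.597 -0.403  0.01 ]
bigtip (array([ 0.47481321, -0.00931395,  0.09066111]), np.float64(2.8258634095681996e-07)) yeltip (array([ 0.39448332, -0.17923519,  0.06994611]), np.float64(0.0003295403401439016))
[43.67802665 41.14022974  3.11559493]
```

```bash
cat >> h.py <<'E'
def go(P,yaw=None):
    s=st(); d=shift(P); y=s['orientation'][2]; print('t',round(s['clock'],2),'pos',np.round(s['ee_pos'],4),'rpy',np.round(s['orientation'],4),'w',round(s['width']*85,2),'F',np.round(s['contact_force'],1),'SHIFT',np.round(d,2),'turn',None if yaw is None else round(y-yaw,3))
E
python3 -c "
from h import *
go([.564,-.1155,.19],.13)"
```

```text
t 0.15 pos [0.2281 0.6349 0.2306] rpy [ 3.1403e+00 -1.0000e-04 -3.4490e-01] w 84.61 F [-0.  -0.1  0.3] SHIFT [56.99 59.26  4.14] turn -0.475
```

arm_command --moves '[56.99, 59.26, 4.14, -0.475, 56.99, 59.26, 4.14, -0.475, 56.99, 59.26, 4.14, -0.475, 56.99, 59.26, 4.14, -0.475, 56.99, 59.26, 4.14, -0.475]' --fingers 130 --squeeze 30

```text
clock: 0.78
ee_pos: [0.356, 0.3484, 0.2155]
orientation: [3.141, 0.0, 0.131]
contact_force: [0.9, -1.0, -0.4]
width: 0.493
```

```bash
python3 -c "
from h import *
go([.564,-.1155,.19],.13);print(st()['joint_positions'])"
```

```text
t 0.78 pos [0.356  0.3484 0.2155] rpy [3.1405e+00 3.0000e-04 1.3060e-01] w 41.92 F [ 0.9 -1.  -0.4] SHIFT [14.58 48.7   2.6 ] turn 0.001
[ 1.16999706e+00  7.75813655e-02 -3.92016036e-01  2.84175182e-04
 -1.10228227e+00  5.31259830e-01]
```

arm_command --moves '[14.58, 48.7, 2.6, 0, 14.58, 48.7, 2.6, 0, 14.58, 48.7, 2.6, 0, 14.58, 48.7, 2.6, 0, 14.58, 48.7, 2.6, 0]'

```text
clock: 1.4
ee_pos: [0.4835, 0.0636, 0.2001]
orientation: [3.141, -0.0, 0.131]
contact_force: [0.8, 0.3, 0.7]
width: 0.491
```

```bash
python3 -c "
from h import *
go([.564,-.1155,.19],.13);print(st()['joint_positions'])"
```

```text
t 1.4 pos [0.4835 0.0636 0.2001] rpy [ 3.1408e+00 -3.0000e-04  1.3100e-01] w 41.7 F [0.8 0.3 0.7] SHIFT [ 5.64 18.8   1.03] turn 0.001
[ 5.35642218e-01  7.17704099e-02 -4.36425777e-01  9.76624421e-04
 -1.06260600e+00  1.16570622e+00]
```

arm_command --moves '[5.64, 18.8, 1.03, 0, 5.64, 18.8, 1.03, 0, 5.64, 18.8, 1.03, 0, 5.64, 18.8, 1.03, 0, 5.64, 18.8, 1.03, 0]'

```text
clock: 2.02
ee_pos: [0.5637, -0.1162, 0.1893]
orientation: [3.141, 0.001, 0.129]
contact_force: [-0.4, 0.9, 0.5]
width: 0.49
```

```bash
python3 -c "
from h import *
go([.564,-.1155,.19],.13);snap('wrist','w1');snap('side','s1')
print(proj('wrist',[.564,-.1155,.137]))
go([.564,-.1155,.105],.13)"
```

```text
t 2.02 pos [ 0.5637 -0.1162  0.1893] rpy [3.141e+00 9.000e-04 1.289e-01] w 41.68 F [-0.4  0.9  0.5] SHIFT [ 0.04 -0.06 -0.07] turn -0.001
[323.00998346 262.35171178]
t 2.12 pos [ 0.5636 -0.1147  0.19  ] rpy [ 3.1411e+00 -2.0000e-04  1.3140e-01] w 41.55 F [ 0.9  0.4 -0.5] SHIFT [0.03 0.08 8.5 ] turn 0.001
```

View pics/w1.png

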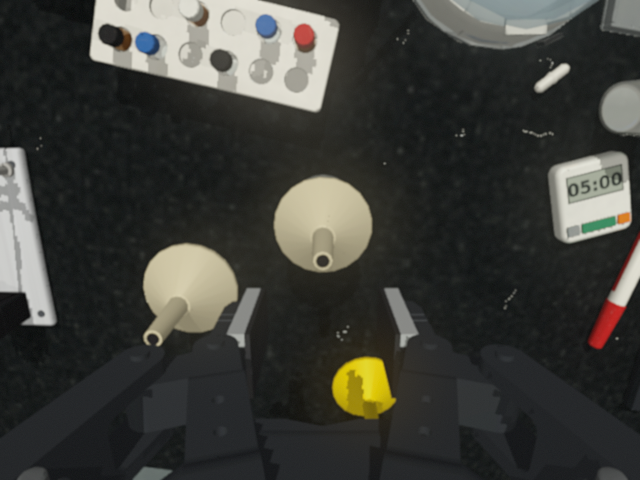

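arm_command --moves '[0.03, 0.06, 4.5, 0, 0.03, 0.06, 8.3, 0, 0.03, 0.06, 8.3, 0]'

```text
clock: 2.5
ee_pos: [0.5618, -0.1139, 0.105]
orientation: [3.142, 0.005, 0.133]
contact_force: [-0.4, 0.1, 0.8]
width: 0.487
```

arm_command --moves '[0, 0, 0, 0, 0, 0, 0, 0, 0, 0, 0, 0, 0, 0, 0, 0]' --fingers 255 --squeeze 25

```text
clock: 3.0
ee_pos: [0.5624, -0.1139, 0.1059]
orientation: [3.141, 0.003, 0.133]
contact_force: [-0.5, 0.7, 2.4]
width: 0.126
```

```bash
python3 -c "
from h import *
go([.564,-.1155,.105],.13)"
```

```text
t 3.0 pos [ 0.5624 -0.1139  0.1059] rpy [3.1414 0.0032 0.1333] w 10.73 F [-0.5  0.7  2.4] SHIFT [0.14 0.18 0.09] turn 0.003
```

arm_command --moves '[0, 0, -1, 0, 0, 0, -2.5, 0, 0, 0, -4.5, 0, 0, 0, -6, 0, 0, 0, -7, 0]'

```text
clock: 3.62
ee_pos: [0.5629, -0.1139, 0.1774]
orientation: [3.141, 0.002, 0.133]
contact_force: [1.1, -0.0, -0.4]
width: 0.126
```

```bash
python3 -c "
from h import *
snap('side','s2')
go([.45,-.28,.18],.13)"
```

```text
t 3.67 pos [ 0.5634 -0.1139  0.1783] rpy [3.1411e+00 5.0000e-04 1.3340e-01] w 10.65 F [ 0.8 -0.3  1.4] SHIFT [-13.45  14.95  -0.15] turn 0.003
```

View pics/s2.png

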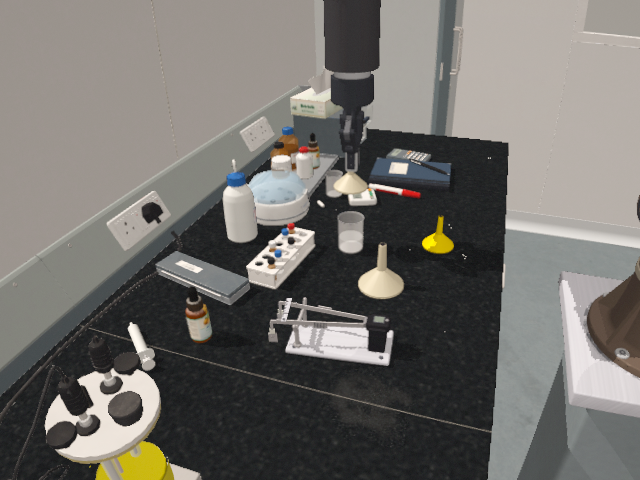

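arm_command --moves '[-4.5, 5, 0, 0, -9, 10, 0, 0, -13.45, 14.95, 0, 0, -13.45, 14.95, 0, 0, -13.45, 14.95, 3, 0]'

```text
clock: 4.3
ee_pos: [0.4509, -0.2815, 0.15]
orientation: [3.139, -0.004, 0.132]
contact_force: [0.1, -0.5, -0.6]
width: 0.12
```

```bash
python3 -c "
from h import *
go([.45,-.28,.038],.13)"
```

```text
t 4.3 pos [ 0.4509 -0.2815  0.15  ] rpy [ 3.1391 -0.0036  0.1317] w 10.19 F [ 0.1 -0.5 -0.6] SHIFT [-0.11 -0.18 11.2 ] turn 0.002
```

```bash
python3 -c "
from h import *
im=snap('side','s3')
go([.45,-.28,.038],.13)
cv2.imwrite('pics/c5.png',cv2.resize(im[120:280,300:500,::-1],None,fx=4,fy=3.7))
print(proj('side',[.4509,-.2815,.113]),proj('side',[.4509,-.2815,.15]))
"
```

```text
t 4.35 pos [ 0.4482 -0.2797  0.1447] rpy [-3.1399e+00  3.0000e-03  1.3110e-01] w 10.54 F [-2.2  1.3 -5.6] SHIFT [ 0.2   0.07 10.67] turn 0.001
[422.43366239 173.00495436] [423.71340873 156.97429416]
```

View pics/c5.png

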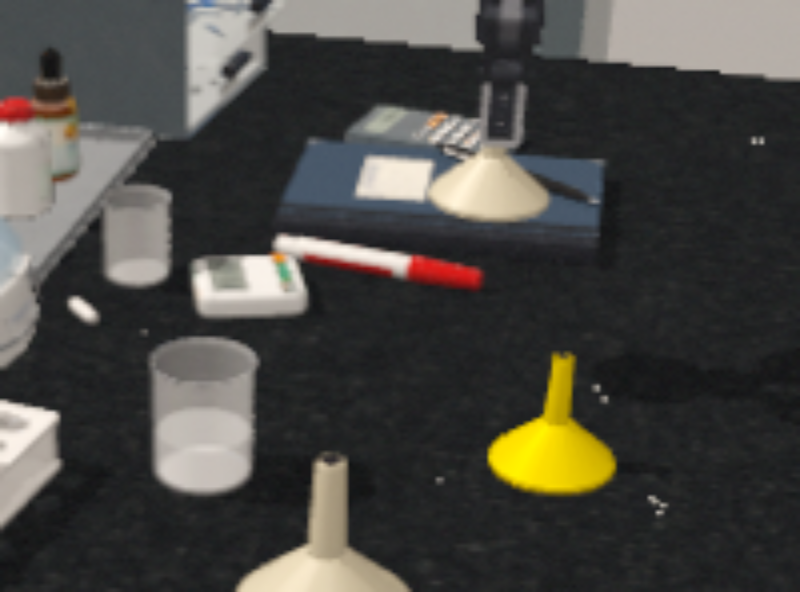

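arm_command --moves '[0.2, 0.07, 4, 0, 0.2, 0.07, 8, 0, 0.2, 0.07, 9, 0, 0.2, 0.07, 9.6, 0, 0.2, 0.07, 9.9, 0]'

```text
clock: 4.97
ee_pos: [0.451, -0.2801, 0.0466]
orientation: [-3.141, 0.001, 0.132]
contact_force: [-0.4, -0.2, 0.1]
width: 0.127
```

```bash
python3 -c "
from h import *
go([.45,-.28,.038],.13)"
```

```text
t 4.97 pos [ 0.451  -0.2801  0.0466] rpy [-3.1406e+00  1.5000e-03  1.3170e-01] w 10.76 F [-0.4 -0.2  0.1] SHIFT [-0.1  -0.02  0.87] turn 0.002
```

arm_command --moves '[0, 0, 0.4, 0, 0, 0, 0.7, 0, 0, 0, 0.9, 0, 0, 0, 1.0, 0]'

```text
clock: 5.48
ee_pos: [0.4519, -0.2802, 0.0375]
orientation: [-3.141, 0.0, 0.132]
contact_force: [-1.4, 4.5, 13.6]
width: 0.127
```

```bash
python3 -c "
from h import *
im=snap('side','s4')
go([.45,-.28,.038],.13)
cv2.imwrite('pics/c6.png',cv2.resize(im[120:280,300:500,::-1],None,fx=4,fy=3.7))
"
```

```text
t 5.53 pos [ 0.4518 -0.2801  0.0376] rpy [-3.1413e+00  3.0000e-04  1.3230e-01] w 10.59 F [-1.5  2.8  8.7] SHIFT [-0.17 -0.04 -0.04] turn 0.002
```

View pics/c6.png

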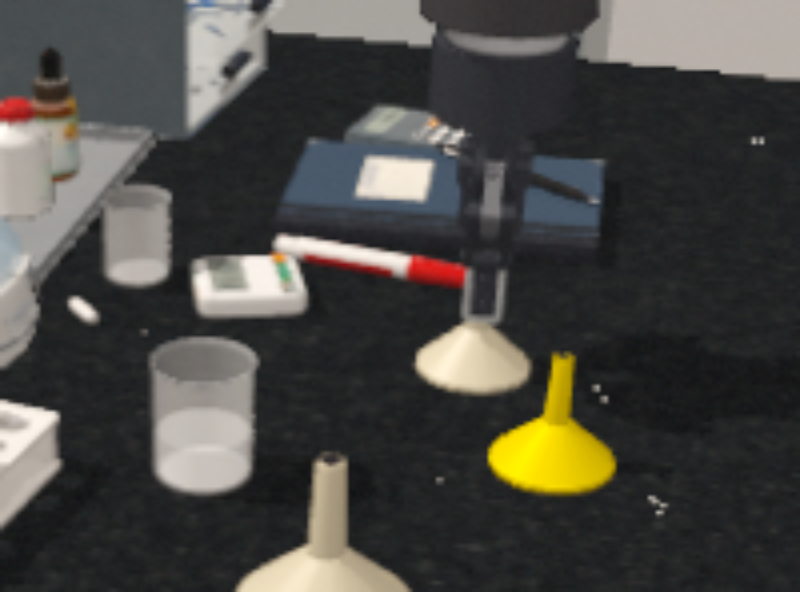

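arm_command --moves '[0, 0, -0.05, 0, 0, 0, -0.05, 0, 0, 0, -0.05, 0]' --fingers 140

```text
clock: 5.9
ee_pos: [0.4517, -0.2802, 0.038]
orientation: [-3.141, 0.0, 0.132]
contact_force: [-0.3, 0.5, 0.6]
width: 0.451
```

arm_command --moves '[0, 0, -2, 0, 0, 0, -6, 0, 0, 0, -11, 0, 0, 0, -15, 0, 0, 0, -16, 0]'

```text
clock: 6.52
ee_pos: [0.4529, -0.2807, 0.2009]
orientation: [3.14, -0.004, 0.132]
contact_force: [0.5, 0.2, -0.3]
width: 0.456
```

```bash
python3 -c "
from h import *
im=snap('wrist','w5')
a=np.array([.5244,.163]);u=np.array([np.cos(.13),np.sin(.13)])
print(a)
go([*a,.19],.13)
"
```

```text
[0.5244 0.163 ]
t 6.58 pos [ 0.4527 -0.2806  0.2006] rpy [ 3.1403 -0.0032  0.1323] w 38.31 F [ 0.1 -1.   0.6] SHIFT [ 12.95 -43.03   1.05] turn 0.002
```

View pics/w5.png

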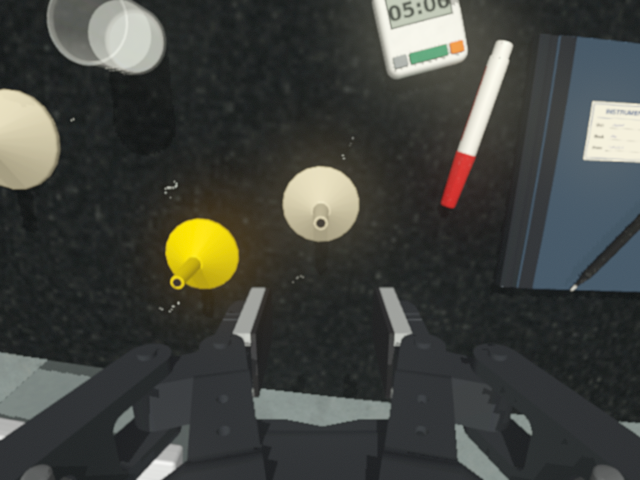

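arm_command --moves '[12.95, -43.03, 1.05, 0, 12.95, -43.03, 1.05, 0, 12.95, -43.03, 1.05, 0, 12.95, -43.03, 1.05, 0, 12.95, -43.03, 1.05, 0]' --fingers 75

```text
clock: 7.2
ee_pos: [0.5015, 0.03, 0.1911]
orientation: [3.14, -0.002, 0.132]
contact_force: [1.1, -0.1, -0.3]
width: 0.7
```

```bash
python3 -c "
from h import *
go([.5244,.163,.19],.13)
"
```

```text
t 7.2 pos [0.5015 0.03   0.1911] rpy [ 3.140e+00 -1.500e-03  1.323e-01] w 59.46 F [ 1.1 -0.1 -0.3] SHIFT [  4.02 -12.89   0.1 ] turn 0.002
```

arm_command --moves '[4.02, -12.89, 0.1, 0, 4.02, -12.89, 0.1, 0, 4.02, -12.89, 0.1, 0, 4.02, -12.89, 0.1, 0]'

```text
clock: 7.7
ee_pos: [0.5237, 0.1633, 0.1884]
orientation: [3.139, 0.001, 0.134]
contact_force: [-0.3, -1.0, -0.6]
width: 0.709
```

```bash
python3 -c "
from h import *
go([.5244,.163,.19],.13); snap('wrist','w6');go([.5244,.163,.19],.13)
o=np.array([.5244,.163,.052]);Q=R.from_euler('z',.13).as_matrix()
for n,p in dict(org=(0,0,4),plL=(75,23,4),plR=(75,-23,4),hingeL=(-75,7,4),head1=(-104,0,8),head2=(-68,0,8)).items(): print(n,proj('wrist',o+Q@np.array(p)/1000).round(1))
"
```

```text
t 7.7 pos [0.5237 0.1633 0.1884] rpy [3.1389e+00 1.0000e-03 1.3370e-01] w 60.29 F [-0.3 -1.  -0.6] SHIFT [ 0.07  0.04 -0.16] turn 0.004
t 7.75 pos [0.5237 0.1624 0.1888] rpy [3.139e+00 6.000e-04 1.326e-01] w 59.84 F [-0.3 -0.5  0.8] SHIFT [ 0.08 -0.05 -0.12] turn 0.003
org [320.3 223.1]
plL [285.2 111.5]
plR [355.7 111.7]
hingeL [310.9 320. ]
head1 [320.1 356.6]
head2 [320.2 314. ]
```

View pics/w6.png

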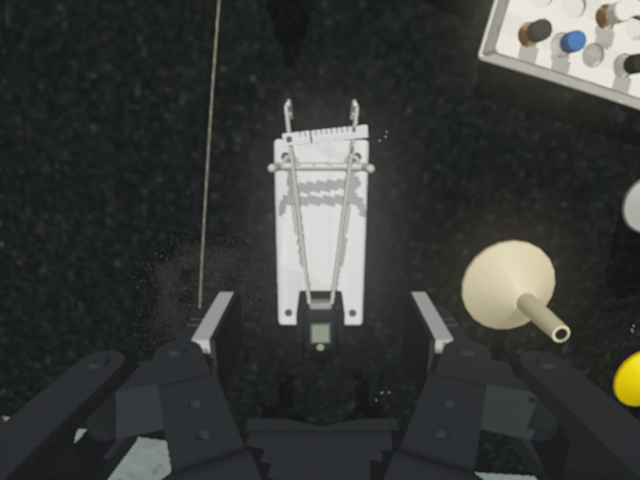

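```bash
python3 -c "
from h import *
im=np.load('pics/w6.npy');T=np.load('pics/w6_T.npy')
cv2.imwrite('pics/c7.png',cv2.resize(im[90:360,260:385,::-1],None,fx=4,fy=2.2,interpolation=cv2.INTER_CUBIC))
cv2.imwrite('pics/c8.png',cv2.resize(im[90:190,260:385,::-1],None,fx=6,fy=6,interpolation=cv2.INTER_CUBIC))
cv2.imwrite('pics/c9.png',cv2.resize(im[270:360,260:385,::-1],None,fx=6,fy=6,interpolation=cv2.INTER_CUBIC))
"
```

```text
(no output)
```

View pics/c8.png

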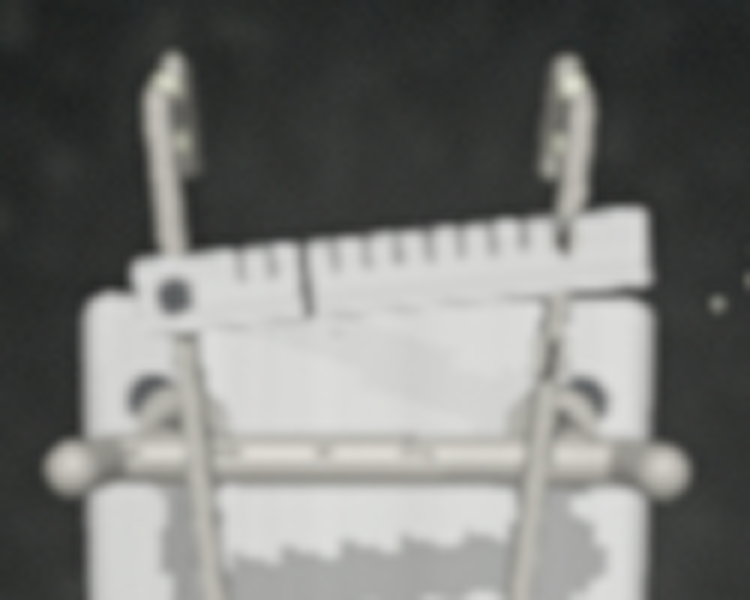

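View pics/c9.png

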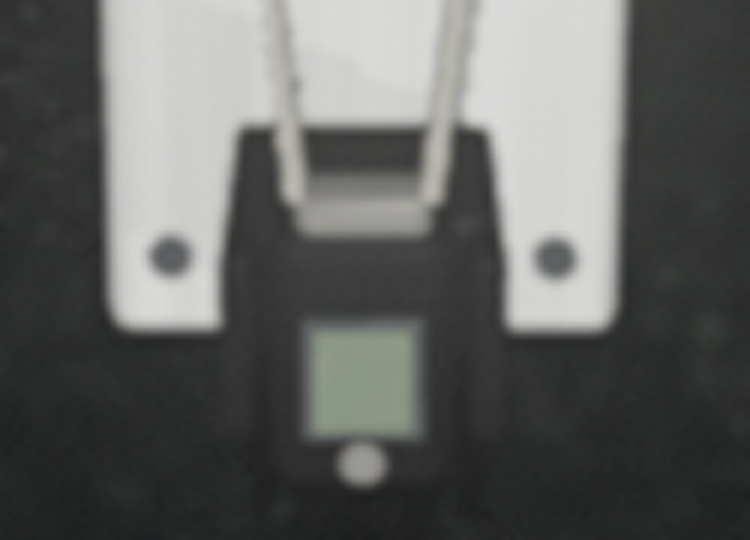

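View pics/c7.png

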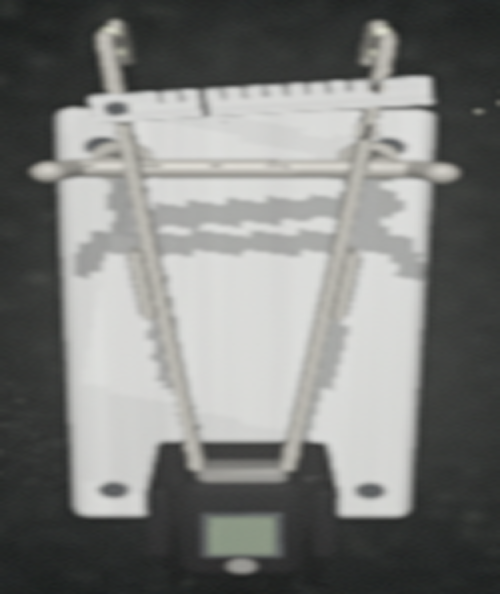

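```bash
python3 -c "
from h import *
T=np.load('pics/w6_T.npy')
a=lambda x,y:((x+.5)/6+260-.5,(y+.5)/6+90-.5)
b=lambda x,y:((x+.5)/6+260-.5,(y+.5)/6+270-.5)
f=lambda p,z:onz('wrist',*p,z,T)
bl,br=f(a(70,467),.055),f(a(665,467),.055); 
print('balls',bl,br,np.linalg.norm(bl-br),(bl+br)/2)
d=bl-br; y=np.arctan2(-d[0],d[1]); print('yaw',y)
pl,pr=f(a(155,95),.055),f(a(585,95),.055); print('plates',(pl+pr)/2,np.linalg.norm(pl-pr))
hl,hr=f(b(293,205),.055),f(b(432,205),.055); print('hinge',(hl+hr)/2,np.linalg.norm(hl-hr))
ds=f(b(364,380),.060); bt=f(b(362,465),.060); print('disp',ds,bt, 'headrear',f(b(362,487),.060))
v=(pl+pr)/2-ds; print('yaw2',np.arctan2(v[1],v[0]))
for nm,P,x in (('ball',(bl+br)/2,35),('plate',(pl+pr)/2,75),('hinge',(hl+hr)/2,-68),('rear',f(b(362,487),.06),-104)):
  print(nm,P[:2]-x/1000*np.array([np.cos(y),np.sin(y)]))
sd=f(b(364,250),.05);
"
```

```text
balls [0.55832844 0.20095306 0.055     ] [0.56715623 0.13443396 0.055     ] 0.0671023077596712 [0.56274234 0.16769351 0.055     ]
yaw 0.13193965918439376
plates [0.60274817 0.17272263 0.055     ] 0.04674814997784263
hinge [0.46282696 0.15510676 0.055     ] 0.017244042662936807
disp [0.44146243 0.15209865 0.06      ] [0.42944857 0.15077003 0.06      ] headrear [0.42629689 0.15035551 0.06      ]
yaw2 0.1271821417361517
ball [0.52804654 0.16308901]
plate [0.52840003 0.16285584]
hinge [0.53023594 0.16405265]
rear [0.52939298 0.16403746]
```

```bash
python3 -c "
from h import *
go([.5275,.1634,.032],.130)
"
```

```text
t 7.75 pos [0.5237 0.1624 0.1888] rpy [3.139e+00 6.000e-04 1.326e-01] w 59.84 F [-0.3 -0.5  0.8] SHIFT [ 0.4  -0.09 15.68] turn 0.003
```

arm_command --moves '[0.4, -0.09, 4, 0.003, 0.4, -0.09, 8, 0.003, 0.4, -0.09, 11, 0.003, 0.4, -0.09, 12, 0.003, 0.4, -0.09, 12, 0.003]'

```text
clock: 8.38
ee_pos: [0.5275, 0.1625, 0.0688]
orientation: [3.139, 0.001, 0.129]
contact_force: [0.4, 0.1, 1.2]
width: 0.707
```

```bash
python3 -c "
from h import *
go([.5275,.1634,.032],.130)
im=snap('wrist','w7');go([.5275,.1634,.032],.130)
"
```

```text
t 8.38 pos [0.5275 0.1625 0.0688] rpy [3.1385e+00 1.2000e-03 1.2850e-01] w 60.06 F [0.4 0.1 1.2] SHIFT [ 0.02 -0.1   3.68] turn -0.001
t 8.43 pos [0.528  0.1631 0.0697] rpy [ 3.1392e+00 -2.0000e-04  1.2890e-01] w 60.13 F [-0.4 -0.1  0.1] SHIFT [-0.05 -0.05  3.77] turn -0.001
```

View pics/w7.png

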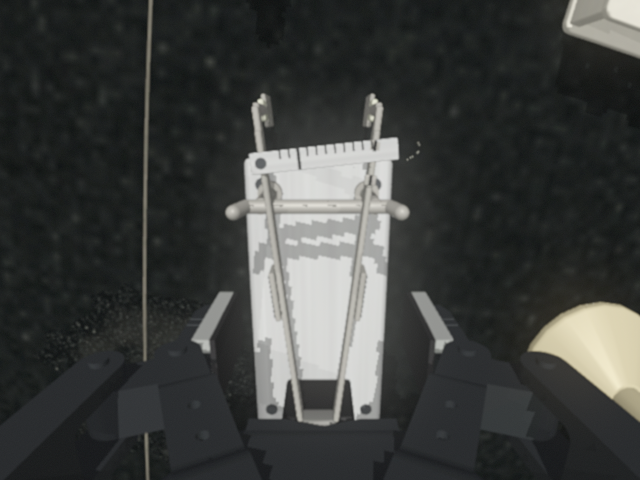

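```bash
python3 -c "
from h import *
im=np.load('pics/w7.npy')
cv2.imwrite('pics/c10.png',cv2.resize(im[250:340,190:455,::-1],None,fx=3,fy=6,interpolation=cv2.INTER_CUBIC))
cv2.imwrite('pics/c11.png',cv2.resize(im[85:220,215:420,::-1],None,fx=3.9,fy=4,interpolation=cv2.INTER_CUBIC))
"
```

```text
(no output)
```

View pics/c10.png

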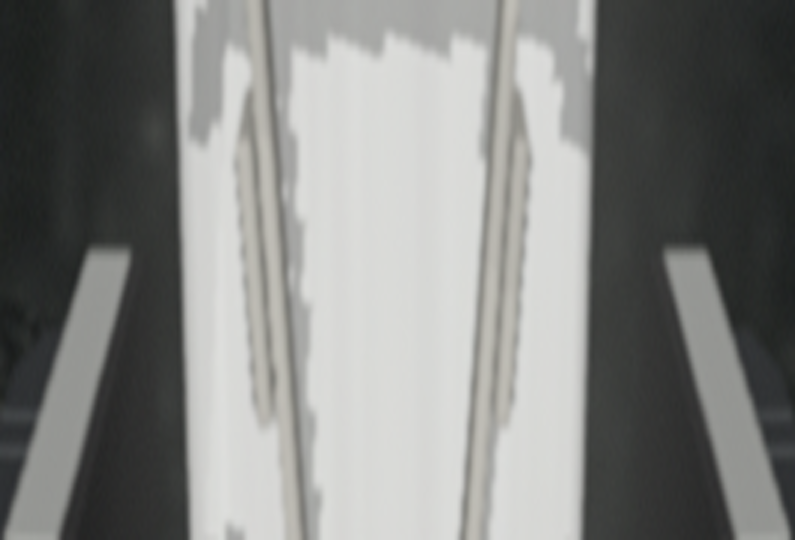

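View pics/c11.png

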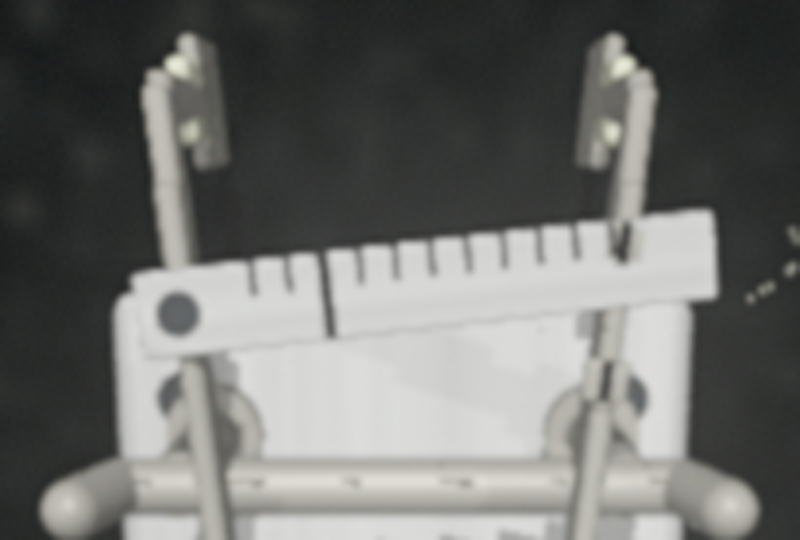

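```bash
python3 -c "
from h import *
T=np.load('pics/w7_T.npy')
s=st();Rm=R.from_euler('xyz',s['orientation']).as_matrix();P=np.array(s['ee_pos'])
def tl(p,z): 
  w=onz('wrist',*p,z,T); return w,(Rm.T@(w-P))*1000
c=lambda x,y:((x+.5)/3+190-.5,(y+.5)/6+250-.5)
e=lambda x,y:((x+.5)/3.9+215-.5,(y+.5)/4+85-.5)
for nm,p,z in [('Lf',c(238,150),.058),('Lr',c(258,420),.058),('Rf',c(530,150),.058),('Rr',c(508,420),.058),('legL',e(158,80),.056),('legR',e(640,80),.056),('bl',e(73,510),.055),('br',e(726,510),.055)]:
  w,t=tl(p,z);print(nm,w.round(4),t.round(1))
"
```

```text
Lf [0.535  0.1853 0.058 ] [  9.8 -21.2  11.6]
Lr [0.5151 0.1807 0.058 ] [-10.5 -19.2  11.6]
Rf [0.54   0.1462 0.058 ] [ 9.7 18.3 11.7]
Rr [0.5196 0.146  0.058 ] [-10.5  15.8  11.7]
legL [0.6001 0.1969 0.056 ] [ 75.8 -24.3  13.6]
legR [0.6059 0.1518 0.056 ] [75.8 21.2 13.7]
bl [0.5583 0.2021 0.055 ] [ 35.  -34.8  14.6]
br [0.5668 0.1363 0.055 ] [35.  31.5 14.7]
```

```bash
python3 -c "
from h import *
T=np.load('pics/w7_T.npy')
s=st();Rm=R.from_euler('xyz',s['orientation']).as_matrix();P=np.array(s['ee_pos'])
for t in [(11,0,-5),(11,30,-5),(11,-30,-5),(0,0,0),(0,0,12),(11,0,12),(75,0,13)]: print(t,proj('wrist',P+Rm@np.array(t)/1000,T).round(1))
"
```

```text
(11, 0, -5) [321.2 288. ]
(11, 30, -5) [403.1 287.9]
(11, -30, -5) [239.3 287.9]
(0, 0, 0) [321.3 309.3]
(0, 0, 12) [321.3 296.3]
(11, 0, 12) [321.3 271.4]
(75, 0, 13) [321.2 106.6]
```

arm_command --moves '[0, -0.18, 1, 0, 0, -0.18, 2.3, 0, 0, -0.18, 3.3, 0, 0, -0.18, 3.7, 0, 0, -0.18, 3.7, 0]'

```text
clock: 9.05
ee_pos: [0.5276, 0.1647, 0.0322]
orientation: [3.139, 0.001, 0.129]
contact_force: [-0.0, 0.8, 0.3]
width: 0.706
```

```bash
python3 -c "
from h import *
im=snap('wrist','w8');go([.5275,.1634,.032],.130)
cv2.imwrite('pics/c12.png',cv2.resize(im[220:400,190:455,::-1],None,fx=3,fy=3,interpolation=cv2.INTER_CUBIC))
im=snap('side','s8')
cv2.imwrite('pics/c13.png',cv2.resize(im[260:390,250:410,::-1],None,fx=5,fy=4.5,interpolation=cv2.INTER_CUBIC))
"
```

```text
t 9.1 pos [0.5278 0.1648 0.0325] rpy [3.139  0.     0.1291] w 60.04 F [-0.   0.5  0.4] SHIFT [-0.05  0.14  0.05] turn -0.001
```

View pics/c12.png

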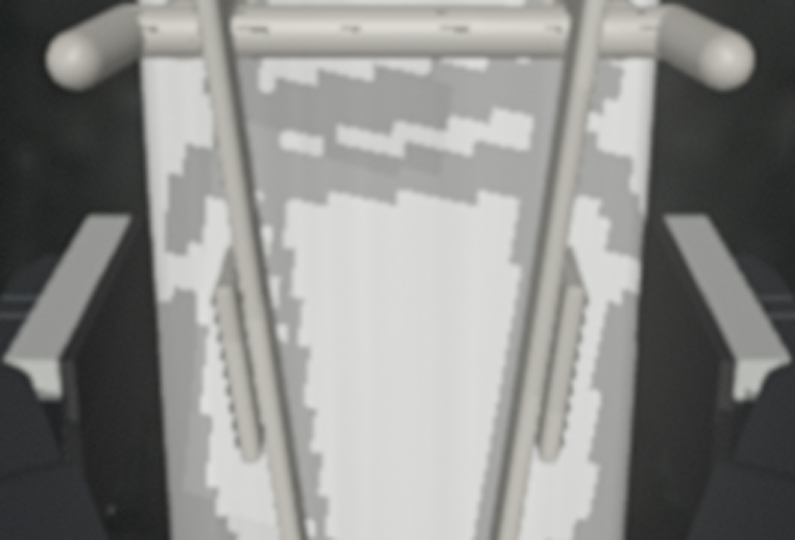

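View pics/c13.png

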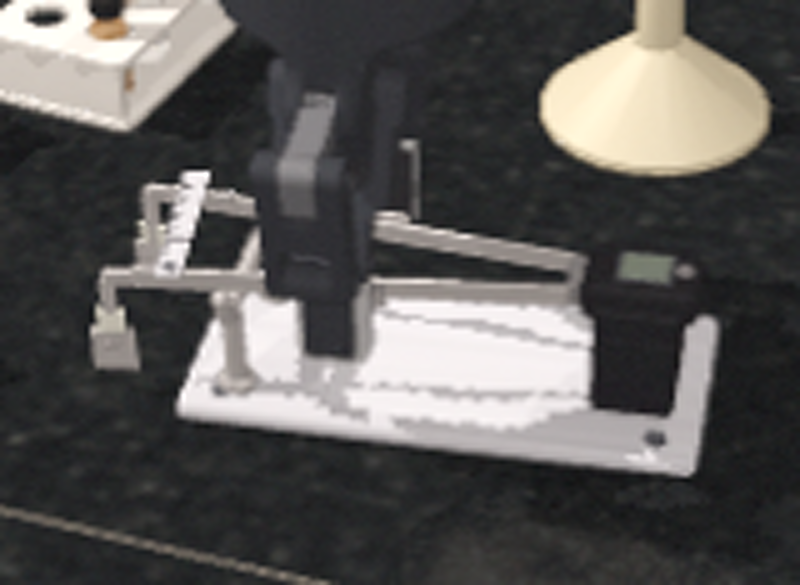

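arm_command --moves '[0, 0, 0, 0, 0, 0, 0, 0, 0, 0, 0, 0, 0, 0, 0, 0]' --fingers 160 --squeeze 40

```text
clock: 9.65
ee_pos: [0.5285, 0.1652, 0.0332]
orientation: [3.14, -0.002, 0.129]
contact_force: [0.5, 0.4, 2.8]
width: 0.372
```

arm_command --moves '[0, 0, 0, 0, 0, 0, 0, 0, 0, 0, 0, 0, 0, 0, 0, 0]' --fingers 186

```text
clock: 10.15
ee_pos: [0.5288, 0.1654, 0.0337]
orientation: [3.14, -0.002, 0.13]
contact_force: [-0.1, -1.2, 6.6]
width: 0.275
```

```bash
python3 -c "
from h import *
im=snap('wrist','w9');go([.5275,.1634,.032],.130)
cv2.imwrite('pics/c14.png',cv2.resize(im[70:420,190:455,::-1],None,fx=3,fy=1.7,interpolation=cv2.INTER_CUBIC))
cv2.imwrite('pics/c15.png',cv2.resize(im[70:200,220:420,::-1],None,fx=4,fy=4,interpolation=cv2.INTER_CUBIC))
"
```

```text
t 10.2 pos [0.5289 0.1654 0.0337] rpy [ 3.140e+00 -2.500e-03  1.296e-01] w 23.13 F [ 0.4 -0.2  5.7] SHIFT [-0.16  0.18  0.17] turn -0.0
```

View pics/c14.png

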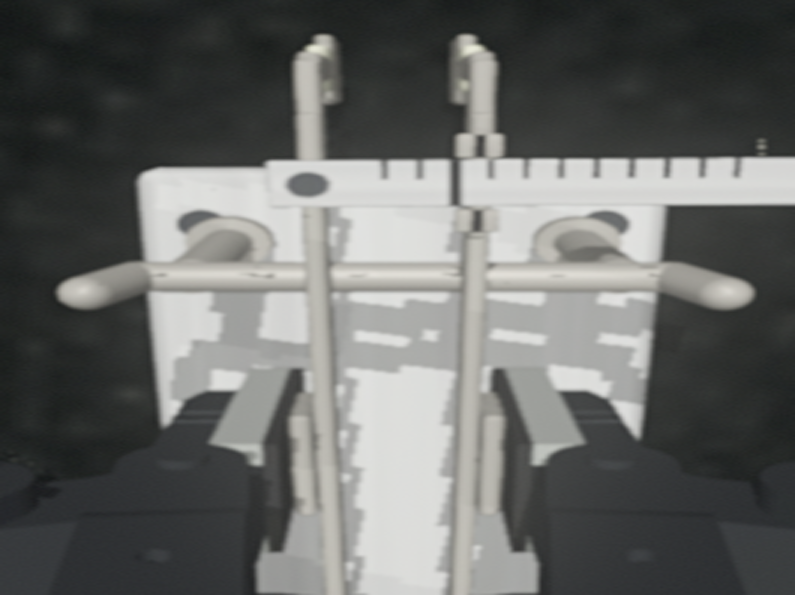

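View pics/c15.png

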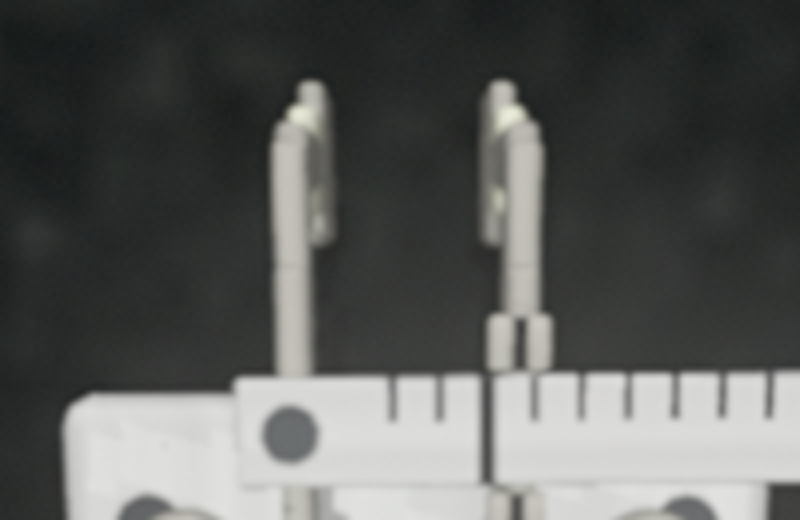

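arm_command --moves '[0, 0, -0.5, 0, 0, 0, -1.5, 0, 0, 0, -3, 0, 0, 0, -5, 0, 0, 0, -6, 0]' --fingers 190

```text
clock: 10.82
ee_pos: [0.5292, 0.1658, 0.0955]
orientation: [3.141, -0.004, 0.13]
contact_force: [0.1, -0.5, -0.7]
width: 0.252
```

arm_command --moves '[0, 0, -0.5, 0, 0, 0, -1.5, 0, 0, 0, -2.5, 0, 0, 0, -3, 0, 0, 0, -3, 0]'

```text
clock: 11.45
ee_pos: [0.5292, 0.166, 0.1259]
orientation: [3.141, -0.005, 0.13]
contact_force: [-0.2, -0.3, -1.1]
width: 0.264
```

```bash
python3 -c "
from h import *
im=snap('wrist','w10');go([.5275,.1634,.12],.130)
cv2.imwrite('pics/c16.png',cv2.resize(im[70:200,220:420,::-1],None,fx=4,fy=4,interpolation=cv2.INTER_CUBIC))
im=snap('side','s10')
cv2.imwrite('pics/c17.png',cv2.resize(im[200:360,230:430,::-1],None,fx=4,fy=3.7,interpolation=cv2.INTER_CUBIC))
"
```

```text
t 11.5 pos [0.529  0.1658 0.1254] rpy [ 3.141  -0.0042  0.1296] w 22.03 F [-0.5 -0.6 -0.3] SHIFT [-0.18  0.22  0.54] turn -0.0
```

View pics/c16.png

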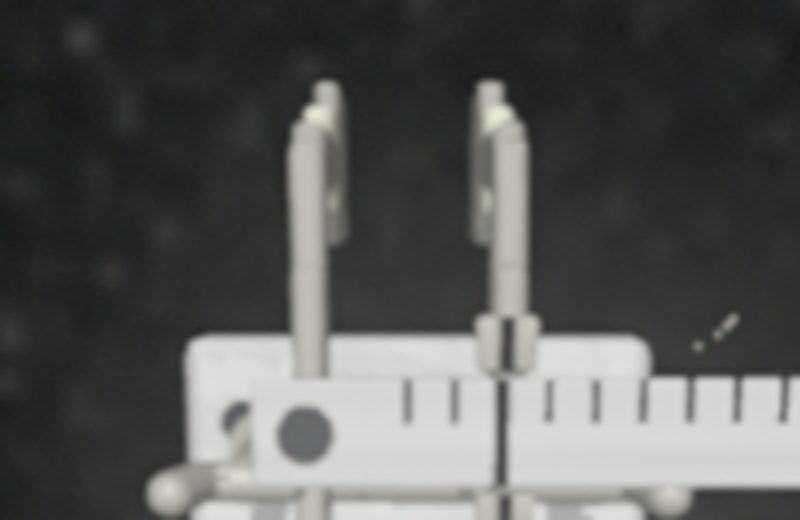

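View pics/c17.png

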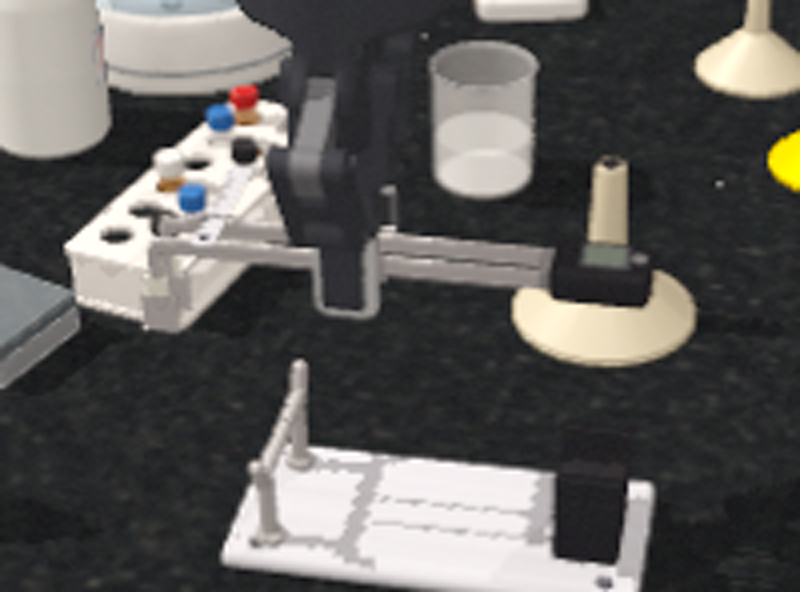

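arm_command --moves '[0, 0, -1, 0, 0, 0, -2, 0, 0, 0, -2, 0]' --fingers 191

```text
clock: 11.92
ee_pos: [0.5295, 0.1662, 0.1465]
orientation: [-3.141, -0.006, 0.13]
contact_force: [0.2, -0.7, -0.1]
width: 0.253
```

```bash
python3 -c "
from h import *
im=snap('wrist','w11');go([.5275,.1634,.12],.130)
cv2.imwrite('pics/c18.png',cv2.resize(im[70:200,220:420,::-1],None,fx=4,fy=4,interpolation=cv2.INTER_CUBIC))
im=snap('top','t11')
cv2.imwrite('pics/c19.png',cv2.resize(im[210:290,310:420,::-1],None,fx=7,fy=7,interpolation=cv2.INTER_CUBIC))
im=snap('side','s11')
cv2.imwrite('pics/c20.png',cv2.resize(im[200:260,310:390,::-1],None,fx=9,fy=9,interpolation=cv2.INTER_CUBIC))
"
```

```text
t 11.97 pos [0.5291 0.166  0.1459] rpy [ 3.1415 -0.005   0.1296] w 21.5 F [-0.2 -0.1 -0.3] SHIFT [-0.2   0.24  2.59] turn -0.0
```

View pics/c18.png

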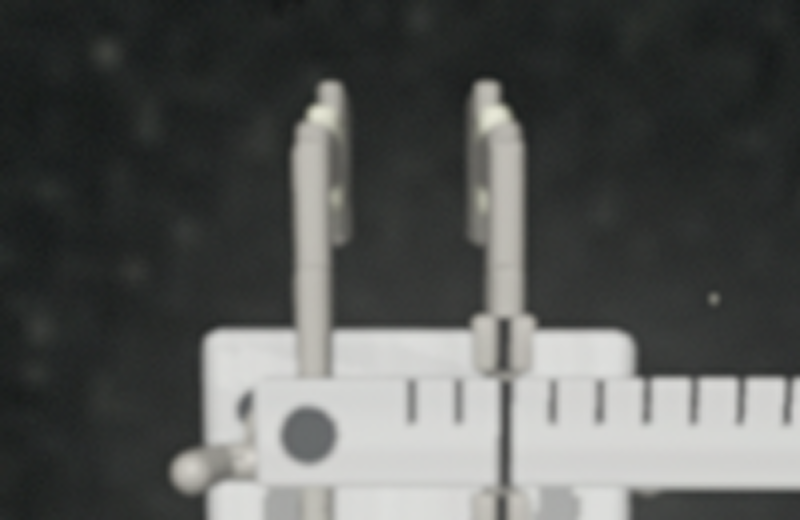

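View pics/c19.png

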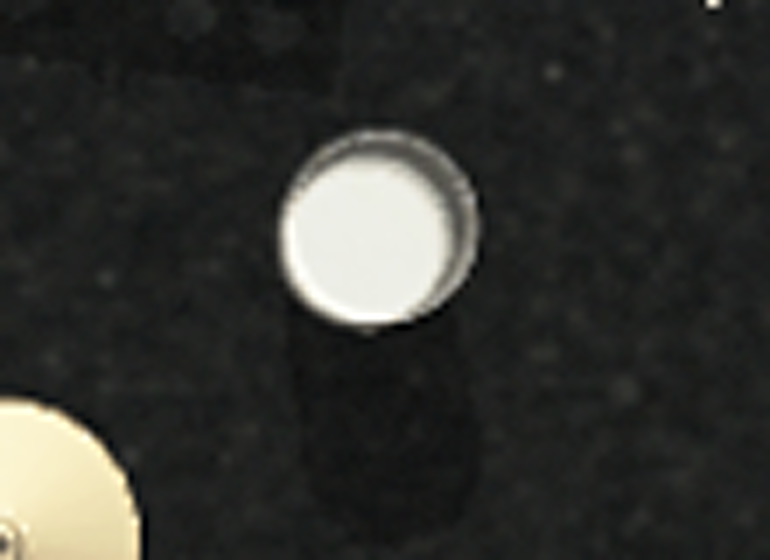

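View pics/c20.png

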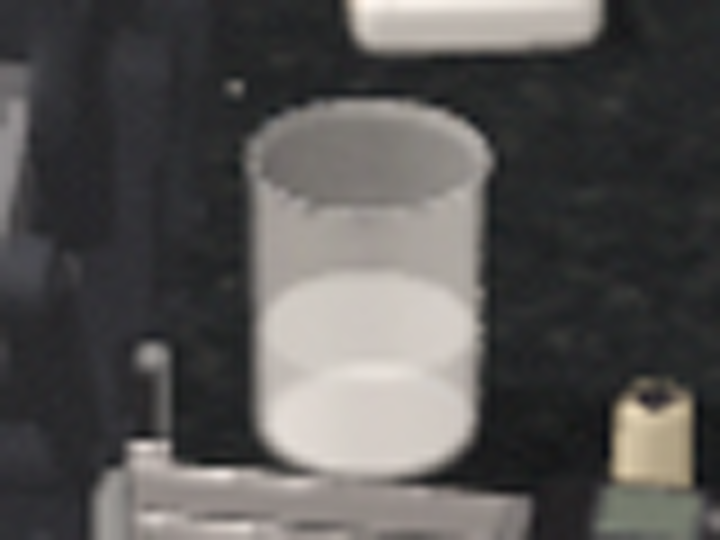

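```bash
python3 -c "
from h import *
c=lambda x,y:((x+.5)/7+310-.5,(y+.5)/7+210-.5)
e=lambda x,y:((x+.5)/9+310-.5,(y+.5)/9+200-.5)
print(onz('top',*c(383,228),.072),onz('top',*c(365,240),.003),onz('side',*e(370,153),.072),onz('side',*e(368,420),.003),tri('top',c(383,228),'side',e(370,153)))
T=np.load('pics/w11_T.npy');w=lambda x,y:((x+.5)/4+220-.5,(y+.5)/4+70-.5)
s=st();Rm=R.from_euler('xyz',s['orientation']).as_matrix();P=np.array(s['ee_pos'])
for p in [(335,130),(482,130),(337,235),(480,235)]:
  q=onz('wrist',*w(*p),P[2]+.019-.024,T);print(q,Rm.T@(q-P)*1000)
for p in [(312,130),(507,130)]:
  q=onz('wrist',*w(*p),P[2]+.019+.004,T);print('leg',q,Rm.T@(q-P)*1000)
"
```

```text
[ 0.56441044 -0.11585552  0.072     ] [ 0.56557143 -0.11594728  0.003     ] [ 0.56461573 -0.11930068  0.072     ] [ 0.56454832 -0.11830161  0.003     ] (array([ 0.56393857, -0.11579271,  0.07394931]), np.float64(0.0006948270322123308))
[0.60396997 0.18201776 0.14020398] [76.74433037 -6.45890638  5.29118214]
[0.60562773 0.16927438 0.14020398] [76.74303733  6.39184719  5.29988484]
[0.59509    0.18077862 0.14020398] [67.77876437 -6.37651591  5.25671413]
[0.5967255  0.16820279 0.14020398] [67.77702829  6.30520764  5.2653006 ]
leg [0.60256589 0.18225965 0.16820398] [ 75.49105495  -6.86106422 -22.71413039]
leg [0.60434999 0.16854797 0.16820398] [ 75.49003601   6.96620101 -22.70476494]
```

```bash
python3 -c "
from h import *
go([.4895,-.1155,.146],0)
"
```

```text
t 12.07 pos [0.5287 0.1657 0.1452] rpy [ 3.1409 -0.0039  0.1295] w 21.38 F [ 0.4  1.8 -1.1] SHIFT [-7.52 27.38 -0.09] turn 0.129
```

arm_command --moves '[-0.8, 3, -0.1, 0.01, -1.9, 7, -0.1, 0.03, -3, 11, -0.1, 0.05, -4.1, 15, -0.1, 0.07, -4.9, 18, -0.1, 0.09]'

```text
clock: 12.7
ee_pos: [0.5026, -0.0206, 0.1459]
orientation: [3.141, -0.003, 0.038]
contact_force: [0.8, -0.6, -0.7]
width: 0.255
```

```bash
python3 -c "
from h import *
go([.4895,-.1155,.146],0)
"
```

```text
t 12.7 pos [ 0.5026 -0.0206  0.1459] rpy [ 3.1412 -0.0034  0.0383] w 21.64 F [ 0.8 -0.6 -0.7] SHIFT [-1.68  9.43 -0.01] turn 0.038
```

arm_command --moves '[-0.7, 4, 0, 0.015, -1.3, 7, 0, 0.03, -1.6, 9, 0, 0.038, -1.68, 9.43, 0, 0.038, -1.68, 9.43, 0, 0.038]'

```text
clock: 13.32
ee_pos: [0.4894, -0.1154, 0.1457]
orientation: [3.141, -0.003, -0.0]
contact_force: [0.6, 0.9, -1.7]
width: 0.251
```

```bash
python3 -c "
from h import *
im=snap('wrist','w12');go([.4895,-.1155,.146],0)
im2=snap('side','s12')
cv2.imwrite('pics/c21.png',cv2.resize(im2[120:280,280:480,::-1],None,fx=4,fy=3.7,interpolation=cv2.INTER_CUBIC))
"
```

```text
t 13.38 pos [ 0.4895 -0.1152  0.1457] rpy [ 3.1414e+00 -3.2000e-03  4.0000e-04] w 21.5 F [-0.2  1.  -0.6] SHIFT [ 0.    0.03 -0.03] turn 0.0
```

View pics/w12.png

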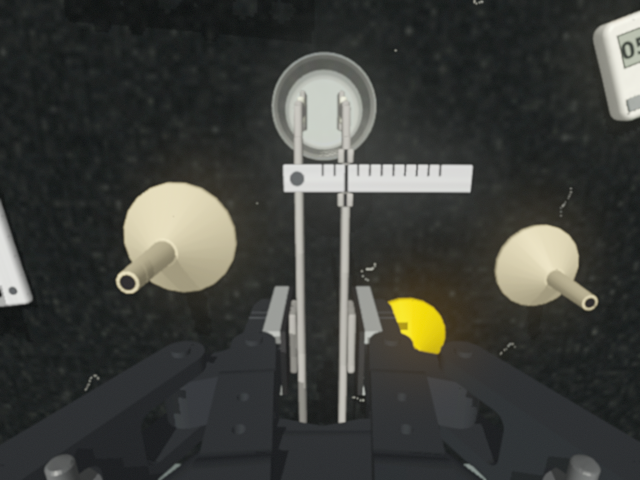

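View pics/c21.png

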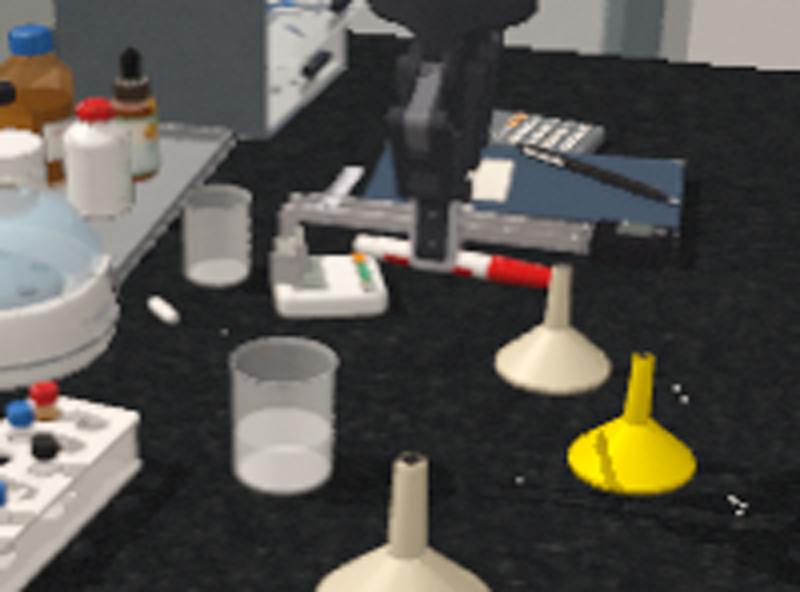

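```bash
python3 -c "
from h import *
T=np.load('pics/w12_T.npy')
s=st();Rm=R.from_euler('xyz',s['orientation']).as_matrix();P=np.array(s['ee_pos'])
im=np.load('pics/w12.npy')
for p,z in [((324,105.5),.072),((272,105.5),.072),((376,105.5),.072),((326,111),.003)]:
  q=onz('wrist',*p,z,T);print(q,Rm.T@(q-P)*1000)
"
```

```text
[ 0.56736263 -0.11645855  0.072     ] [77.54869613  1.53749082 74.05861642]
[ 0.56742397 -0.0898737   0.072     ] [ 77.63029702 -25.0473074   74.05374145]
[ 0.56744663 -0.14305494  0.072     ] [77.61242363 28.13393369 74.06397672]
[ 0.56648623 -0.11819729  0.003     ] [ 76.44161042   3.26220956 143.05565277]
```

arm_command --moves '[0.17, 0.22, 0, 0, 0.17, 0.22, 1.5, 0, 0.17, 0.22, 3, 0, 0.17, 0.22, 3.8, 0, 0.17, 0.22, 3.8, 0]'

```text
clock: 14.05
ee_pos: [0.4908, -0.1172, 0.1067]
orientation: [3.141, -0.001, 0.001]
contact_force: [-0.2, 0.4, -0.6]
width: 0.252
```

```bash
python3 -c "
from h import *
im=snap('wrist','w13');go([.4910,-.1175,.064],0)
im2=snap('side','s13')
cv2.imwrite('pics/c22.png',cv2.resize(im2[170:270,290:440,::-1],None,fx=5.3,fy=5.3,interpolation=cv2.INTER_CUBIC))
cv2.imwrite('pics/c23.png',cv2.resize(im[10:210,220:420,::-1],None,fx=3.5,fy=3,interpolation=cv2.INTER_CUBIC))
"
```

```text
t 14.1 pos [ 0.4912 -0.1172  0.1074] rpy [ 3.1411e+00 -2.3000e-03  9.0000e-04] w 21.69 F [-0.5  0.  -0.1] SHIFT [-0.03  0.02  4.34] turn 0.001
```

View pics/c22.png

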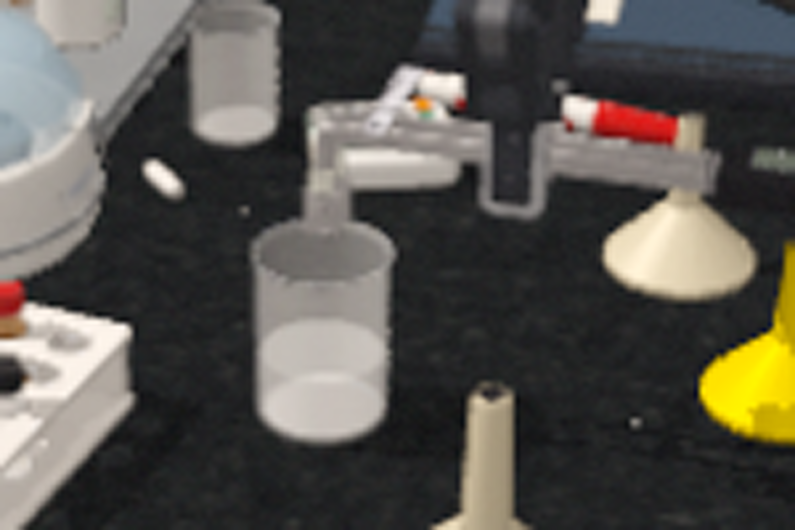

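View pics/c23.png

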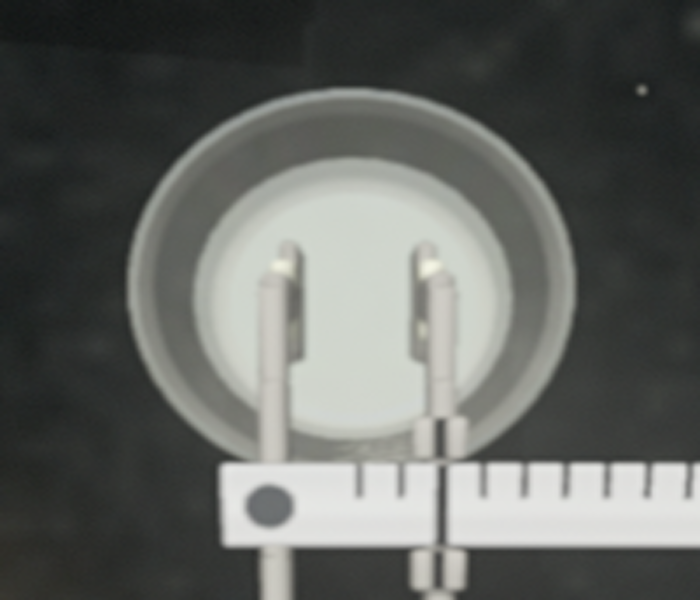

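arm_command --moves '[0, 0, 1, 0, 0, 0, 2.2, 0, 0, 0, 3.4, 0, 0, 0, 4.1, 0, 0, 0, 4.3, 0]'

```text
clock: 14.78
ee_pos: [0.4913, -0.1173, 0.0641]
orientation: [3.141, -0.002, 0.001]
contact_force: [0.5, -1.0, -0.4]
width: 0.254
```

arm_command --moves '[0, 0, 0, 0, 0, 0, 0, 0]'

```text
clock: 15.02
ee_pos: [0.4916, -0.1173, 0.0644]
orientation: [3.141, -0.003, 0.001]
contact_force: [-0.1, 0.2, -0.3]
width: 0.253
```

```bash
python3 -c "
from h import *
im=snap('wrist','w14');go([.4910,-.1175,.064],0)
im2=snap('side','s14')
cv2.imwrite('pics/c24.png',cv2.resize(im2[170:270,290:440,::-1],None,fx=5.3,fy=5.3,interpolation=cv2.INTER_CUBIC))
cv2.imwrite('pics/c25.png',cv2.resize(im[10:210,220:420,::-1],None,fx=4,fy=3,interpolation=cv2.INTER_CUBIC))
"
```

```text
t 15.07 pos [ 0.4916 -0.1173  0.0644] rpy [ 3.1411e+00 -2.6000e-03  1.0000e-03] w 21.7 F [ 0.7 -0.4 -0.5] SHIFT [-0.06  0.02  0.04] turn 0.001
```

View pics/c24.png

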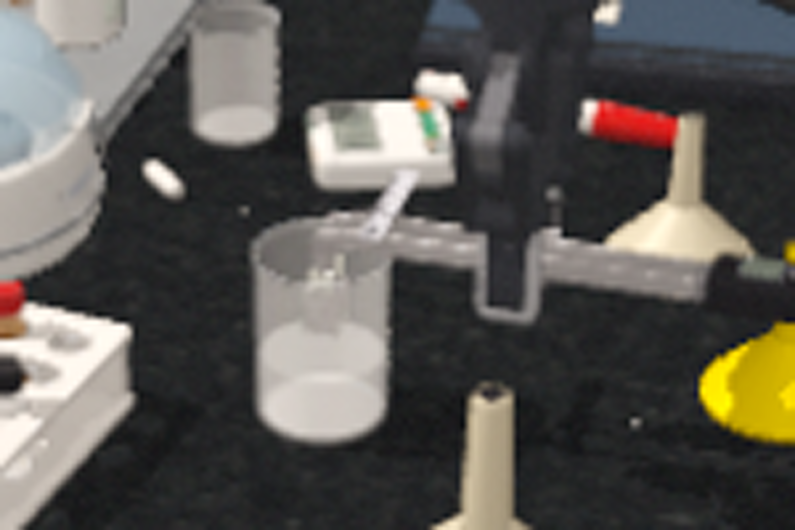

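View pics/c25.png

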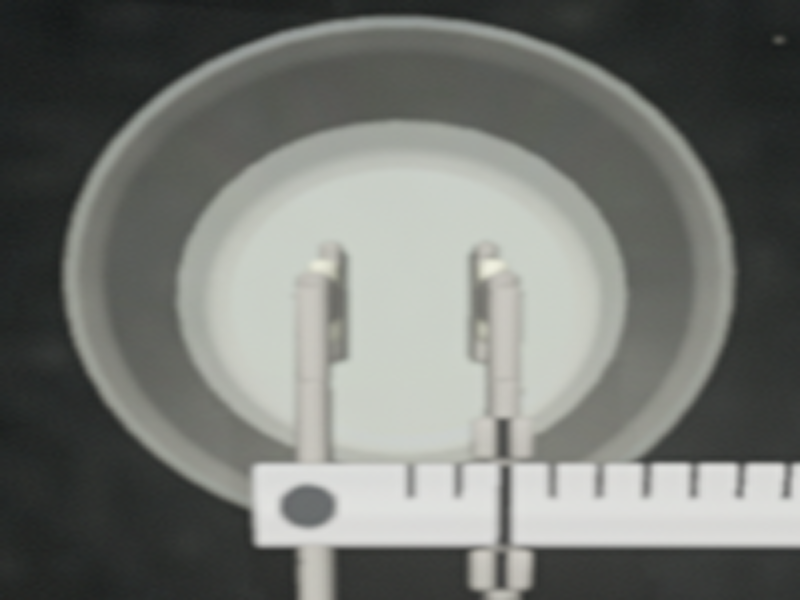

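```bash
python3 -c "
from h import *
im=np.load('pics/w14.npy').astype(float).mean(2)
T=np.load('pics/w14_T.npy')
def mn(v0,v1,u0,u1,s):
  p=im[v0:v1,u0:u1].mean(0); w=np.clip(np.sort(p)[-4:].mean()*.85-p,0,None); 
  return (w*np.arange(u0,u1)).sum()/w.sum()
print(im[150:162,337:356].mean(0).round(0)); print(im[168:190,337:356].mean(0).round(0)); print(im[196:204,337:356].mean(0).round(0))
print('front',mn(152,160,342,350,0),'mark',mn(168,190,342,350,0),'back',mn(196,203,341,350,0))
print('shorts',[round(mn(166,173,a,a+8,0),2) for a in (319,331,355,366,378,390)])
P=np.array(st()['ee_pos'])
print(proj('wrist',P+[.055,-.006,.0183+.005],T),proj('wrist',P+[.055,-.006,.0183+.004],T))
"

```

```text
[187. 183. 190. 194. 195. 189. 163. 116.  81.  92. 136. 174. 191. 194.
 190. 177. 159. 146. 141.]
[219. 220. 220. 220. 220. 218. 205. 168. 107.  79. 135. 192. 216. 221.
 220. 219. 219. 220. 219.]
[125. 168. 188. 193. 191. 177. 141.  90.  72. 115. 164. 188. 193. 192.
 182. 149.  95.  57.  55.]
front 345.3080612087403 mark 345.787821040472 back 344.7205737327694
shorts [np.float64(322.32), np.float64(334.22), np.float64(357.6), np.float64(369.48), np.float64(381.31), np.float64(393.03)]
[341.9759426  173.38169812] [341.8107614  172.96816021]
```

```bash
python3 -c "
from h import *
im2=np.load('pics/s14.npy').copy()
P=np.array(st()['ee_pos']); o=P+[0,0,.0183]
im2=cv2.resize(im2[170:270,290:440],None,fx=5.3,fy=5.3,interpolation=cv2.INTER_CUBIC)
for p in [(-60,8.5,4),(-60,8.5,-4),(-30,8.5,4),(-30,8.5,-4),(30,8.5,4),(30,8.5,-4),(45,8.5,4),(45,8.5,-4),(68,8,-42),(82,8,-42),(68,8,-24),(82,8,-24)]:
  q=proj('side',o+np.array(p)/1000); c=((q-[290,170]+.5)*5.3-.5); cv2.circle(im2,tuple(int(round(x)) for x in c),2,(255,0,0),-1)
cv2.imwrite('pics/c26.png',im2[:,:,::-1])
"

```

```text
(no output)
```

View pics/c26.png

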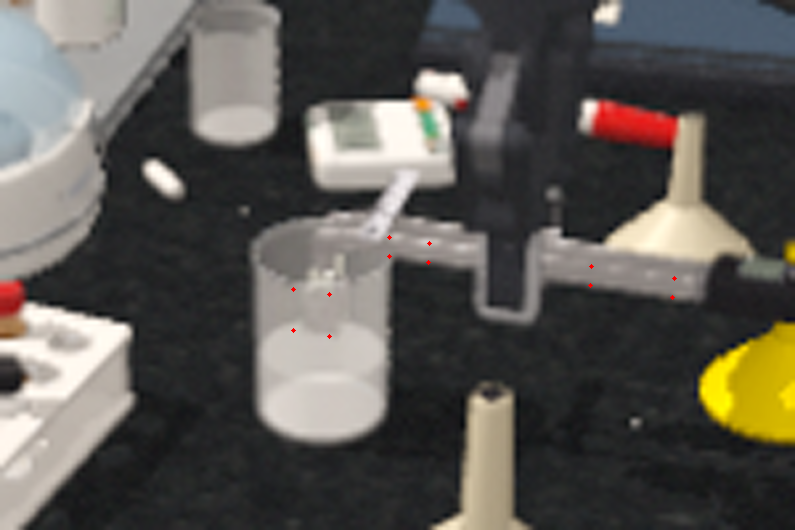

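arm_command --moves '[0, 0, 0, 0, 0, 0, 0, 0, 0, 0, 0, 0, 0, 0, 0, 0, 0, 0, 0, 0]'

```text
clock: 15.75
ee_pos: [0.4916, -0.1173, 0.0644]
orientation: [3.141, -0.003, 0.001]
contact_force: [0.7, -0.8, -1.4]
width: 0.255
```

arm_command --moves '[0, 0, 0, 0, 0, 0, 0, 0, 0, 0, 0, 0, 0, 0, 0, 0, 0, 0, 0, 0]'

```text
clock: 16.38
ee_pos: [0.4916, -0.1172, 0.0644]
orientation: [3.141, -0.003, 0.001]
contact_force: [1.1, 0.5, -0.6]
width: 0.254
```

arm_command --moves '[0, 0, 0, 0, 0, 0, 0, 0, 0, 0, 0, 0, 0, 0, 0, 0, 0, 0, 0, 0]'

```text
clock: 17.0
ee_pos: [0.4916, -0.1173, 0.0644]
orientation: [3.141, -0.003, 0.001]
contact_force: [0.2, -0.3, -1.1]
width: 0.252
```

arm_command --moves '[0, 0, 0, 0, 0, 0, 0, 0, 0, 0, 0, 0, 0, 0, 0, 0, 0, 0, 0, 0]'

```text
clock: 17.62
ee_pos: [0.4915, -0.1173, 0.0644]
orientation: [3.141, -0.003, 0.001]
contact_force: [0.1, -0.3, -0.5]
width: 0.255
```

```bash
python3 -c "
from h import *
im=snap('wrist','w15');go([.4910,-.1175,.064],0)
snap('top','t15')
cv2.imwrite('pics/c27.png',cv2.resize(im[10:210,220:420,::-1],None,fx=4,fy=3,interpolation=cv2.INTER_CUBIC))
"
```

```text
t 17.68 pos [ 0.4916 -0.1172  0.0644] rpy [ 3.1411e+00 -2.7000e-03  1.0000e-03] w 21.72 F [-0.2 -0.4 -0.4] SHIFT [-0.06  0.03  0.04] turn 0.001
```

View pics/c27.png

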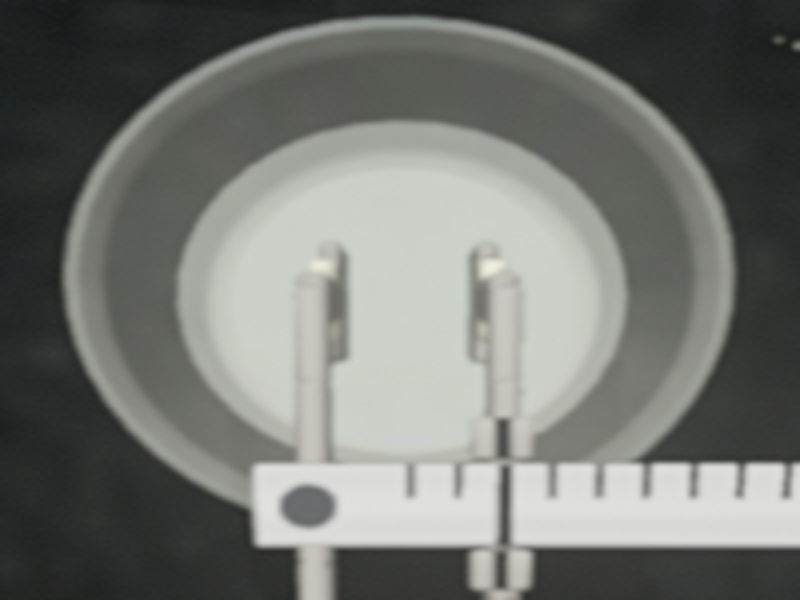

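View pics/t15.png

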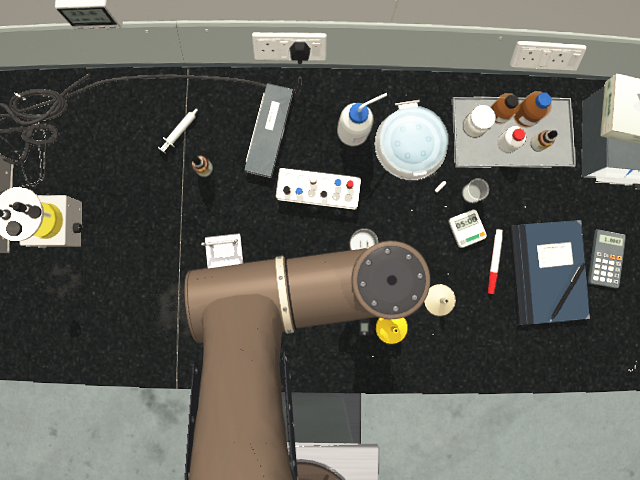

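The view is stable: index on the long line, plates centred in the beaker, beaker (363,240), timer (467,229) and dropper (203,166) unmoved, funnel standing at (440,300). I'm handing it in.

```bash
python3 -c "
from h import *
print(arm.job_done())"
```

```text
the job is handed in; nothing more can be done
None
```

I did the job in the order asked and handed it in at about 17.7 s of the 54 s allowed. The tweezers are still held in the beaker.

- **Funnel:** I lifted the small cream funnel straight up by its stem. It now stands on its wide rim at about (0.45, -0.28), roughly 0.2 m from the beaker.
- **Tweezers:** I gripped them by the two finger rests, lifted them clear of their rest and squeezed them to the mark. I then lowered the plates into the middle of the beaker. By the arm's reading, the plates' upper edges are about 13 mm below the rim and the legs about 6 mm above it.
- **Gap:** The index sat on the long line to within about 0.2 mm, so I read the gap as about 11.8 mm. One finger count is about 0.7 mm of gap; one count looser read about 12.5 mm, so I kept the tighter setting. A rougher estimate from the plates themselves gave about 11.6 mm.
- **Hold:** The pose stayed the same to 0.1 mm for over 2.5 s. The opening read 21.4 to 21.7 mm, within sensor noise, and the contact force was about zero.
- **Other things:** In the last pictures the beaker, timer and lone dropper bottle were where they started.
- **Checks that disagreed:**
  - The side view put the plates about 4 mm (my rough estimate) from where I projected them, but the wrist view showed them centred and free of the glass, so I went by the wrist view.
  - The estimates of the beaker's y position spread by about 3 mm between cameras, well inside the roughly 11 mm clearance.
  - I only checked that the tweezers hang level by eye, against points projected into the side view.

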